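# Set a foam brick to the fence and press start

### The arm

A 6-joint arm with a two-finger parallel gripper is mounted at the origin on the work surface. World frame = base frame: x ahead of the robot, y to its left, z up, the work surface at z = 0. Lengths are in m, angles in rad, forces in N, time in s.
With the tool pointing down it reaches from about 0.225 to 0.875 m from the base axis. Payload 3.4 kg.
Tool frame: the origin (TCP) lies at the very end of the fingers, on their centre line; the grasp point (between the pads) lies 19 mm behind it; z points along the fingers, y is the direction in which the jaws open and shut (so a half turn about z gives the same grasp; the last joint's range is limited). The gripper opens to 85 mm and grips with 20 to 120 N. Pads are 22 mm wide; open, the fingers measure 114 mm over their backs; the gripper's body (76 mm by 85 mm) begins 54 mm behind the grasp point. The pads swing forward as they close: fully open they stand 13 mm farther back than shut.
Start: joints at [0.98, 0.276, 1.505, -0, 1.361, -0.121], TCP at [0.26, 0.513, 0.231] pointing down, gripper open.
Joint ranges: [-2.89, 2.89], [-0.75, 2.08], [0.22, 2.7], [-1.18, 4.32], [0.11, 2.71], [-2.7, 2.7]. Speed limits (rad/s): [2.57, 2.57, 3.14, 3.14, 3.14, 3.14].

### API

Orientations are given as a unit quaternion [w, x, y, z].
In Python, from rig import telemetry, cams, sign_off, spotter gives the robot as it stands.
- The arm moves only by the tool servo_tool, never from a script. Its argument "steps" is a list of rows, each a list of 6 numbers: the shift along the tool's x, y, z in mm, then the turn, a rotation vector about the tool's x, y, z in degrees. In form: [[x, y, z, ax, ay, az], ...]. A call has 1 to 8 rows; each row is the pose to reach, as a shift and turn from the pose commanded when the call began, along the tool's axes at that moment; what a row does not reach only later rows make up. A row lasts 1/10 s, in which the tool goes at most 50 mm and 8.59 degrees, less where a joint would pass 70% of its speed; a pose out of reach is approached as far as the arm can. A call with a gripper value outside its range is refused whole. "hand" is the closure in counts, from 0 (fully open) to 255 (shut), set as the call begins (left out, the last holds). The fingers move at their own pace and stop on an object; "grip_force" is the grip in N (left out, the last holds). Time passes only in rows, so rows that repeat a pose let the fingers close. It gives the time, the measured TCP pose, the force and the opening at its end, in the units of the state.
- telemetry.get_state(): the state, without advancing time (a new reading comes with each control period).
- cams.get_image(name): name is "side" or "top" or "wrist"; returns (picture, depth): 384x512x3 uint8, red, green, blue; 384x512 float32, m along the optical axis (not along the pixel's ray), 0 where there is no reading.
- cams.camera_model(name): a dict with "camera_matrix" (3x3 intrinsics, pixels), "D" ([k1, k2, p1, p2, k3] as OpenCV has them; the pictures are not rectified), "origin" and "rotation" of the camera in the world; the wrist camera has in their place "tool_from_camera" (4x4, takes a point from camera to tool coordinates, whose origin is the TCP and whose axes are the flange's). Camera axes: x right, y up, looking along -z (the intrinsics and any distortion apply to the point x, -y, -z); pixel columns grow to the right and rows downward; lengths in m; the calibration is good to about 2 mm. A picture is of the moment at which its call begins: read the wrist's pose just before it. camera_model takes no time and is no camera call.
- sign_off(): hands the job in, once; it reports no verdict.
Trained networks look in the newest picture that a camera, given by its name, has taken for a name from the list of things; names that differ only in an ending like _2 or _b are one class to them, and where a whole thing is asked for, a point or a joint stands for the part that bears it (a point fixed in the world has none). Each returns a list of dicts, best first, with "conf" (0 to 1); they miss things now and then, are a little off and sometimes report something else, mostly with a low value. They report only what shows in the picture. A call takes as long as a camera call. They do not tell look-alikes from the thing itself.
- spotter.outline_of(query, camera): "region" (384x512 bool, what is visible of it) and "rect" ([left, top, width, height] in pixels, round what is visible of it).
The state is a dict: "clock": time; "qpos": joint angles; "qd": joint speeds; "effort": joint torques, N m; "position": TCP position; "ee_rot": TCP orientation; "contact_force": force on the tool from outside, world axes, zero at the start; "moment": the same for the moment, N m; "width": finger opening in m.
Only numpy, scipy, OpenCV 4.12 (cv2) and the standard library are available. Lean on these libraries where they do the work, as an engineer would, in place of code of your own. Each camera call takes 0.05 s, during which the arm holds its last target.

### The job

Get the hot-wire foam cutter going: with your fingertips gently push the foam brick (the larger of the two foam pieces on its table) away from you until its far face sits flush against the steel fence, then gently press the low round start button on the console fully down and let it come back up. Do not pick anything up, leave the other two buttons alone, and do not disturb the small foam cube, the glue bottle or the roll of tape.

Things in the scene. Friction and masses are not known exactly. Their poses are not given: they have to be found in the camera images.
- cutter: Fixed hot-wire foam cutter, green housing 300 mm (x) by 400 mm (y), origin at the centre of its underside on the bench, yaw within 0.18 rad. Its x axis points away from the robot. Its aluminium table top is at z = 90 mm. On its right (-y) side is a grey console 200 mm by 100 mm, 75 mm high, centred at x = -10, y = -250 mm. A wire arm of 14 mm bar stands at its left: a post at x = 50, y = 225 mm, 270 mm high, reaching over to a thin upright wire at x = 50, y = 150 mm
- fence (a point): Middle of the steel fence's near face, at its foot on the table top (cutter frame x = 90, y = -30, z = 90 mm). Axes as the cutter's: x points away from the robot, square to the face; the fence runs 150 mm either way along y, is 16 mm thick and 30 mm high
- brick: Loose pale lilac foam brick, rigid, about 40 g, 60 mm (its x) by 80 mm (its y) by 50 mm high, on the cutter's table; origin at the centre of its underside, x axis pointing roughly at the fence (turned up to 0.3 rad from square), gap to the fence 25 to 110 mm
- brick_far (a point): Centre of the brick's far face (30 mm from the brick's origin along its x, 25 mm up); the face to be set flush to the fence
- offcut: Loose pale lilac foam cube, 45 mm, on the cutter's table to the left of the brick; origin at the centre of its underside. Leave alone
- start_button_top (a point): Centre of the top of the start button: low round flat black button 30 mm across, its top 16 mm above the console (z = 91 mm) when up, in a round steel collar. Its neighbour buttons' centres are 60 mm apart along the console; which button is at which of the three places varies. 
- start_button (a joint): Travel of the start button: 0 up, 0.006 m fully down; a spring pushes back with 2 N at first, 5 N fully down, and returns it
- square_button_top (a point): Centre of the top of the square button: low square flat black button 27 mm wide, top 16 mm above the console. Leave alone
- square_button (a joint): Travel of the square button, 0 up to 0.006 m down, spring as the start button's
- stop_button_top (a point): Centre of the top of the mushroom-headed stop button: domed black head 42 mm across, top 28 mm above the console. Leave alone
- stop_button (a joint): Travel of the stop button, 0 up to 0.006 m down, spring as the start button's
- glue: White glue bottle standing on the bench to the right of the console, 66 mm across, 170 mm high, origin at the centre of its underside. Leave alone
- tape: Roll of brown tape lying on the bench, 90 mm across, 25 mm high, origin at the centre of its underside. Leave alone
Mind the look-alikes: they are no part of the job. Leave any green or pink look-alike of the brick alone.

How it is judged:
On the way, in this order (a step that is already met when the one before it is completed fails the run):
1. the brick's far face is flush against the fence (x of brick_far in the frame of fence above -0.004 m and angle between the x axis of brick and the x axis of cutter, either way round below 0.06 rad and y of brick_far in the frame of fence between -0.13 and 0.13 m and angle between brick's own z axis and vertical below 0.1 rad and height (world z) of brick between 0.085 and 0.098 m), for 0.2 s.
2. the start button is pressed fully down (value of joint start_button above 0.005 m), for 0.05 s.
At the end, for the whole second after the job is handed in: Brick at rest flat on the table, far face within 4 mm of the fence and square to it within 0.06 rad, its middle within 130 mm of the fence's; start button was pressed 5 mm or more; all three buttons up again; cube, bottle and tape within 12 mm of their starts (all of step 1 and value of joint each of start_button, stop_button, square_button below 0.0015 m and linear speed of brick below 0.01 m/s and distance of each of offcut, glue, tape from where it was at the start of the episode below 0.012 m); the robot touches nothing.
It fails at once if the start button is pressed while the brick is not flush to the fence (value of joint start_button above 0.0025 m and not (x of brick_far in the frame of fence above -0.004 m and angle between the x axis of brick and the x axis of cutter, either way round below 0.06 rad and y of brick_far in the frame of fence between -0.13 and 0.13 m and angle between brick's own z axis and vertical below 0.1 rad and height (world z) of brick between 0.085 and 0.098 m)).
It fails at once if another button is pressed (more than 2 mm) (value of joint any of stop_button, square_button above 0.002 m).
It fails at once if the brick is lifted (10 mm or more) or tipped (height (world z) of brick above 0.1 m or angle between brick's own z axis and vertical above 0.25 rad).
It fails at once if the brick or the start button is pushed hard (over 30 N) (contact force between the fingers and brick above 30 N or contact force between the fingers and start_button above 30 N).
It fails at once if cube, glue bottle or tape is moved more than 12 mm (distance of any of offcut, glue, tape from where it was at the start of the episode above 0.012 m).
It also fails if it takes over 48 s, if anything falls off the work surface, if the arm or the gripper's body presses on something with over 40 N, if the wrist force passes 120 N, or if a joint passes its speed limit or range.

## Working session

There is one attempt and no reset: what is moved stays moved. The work goes in short steps, Python scripts to look and compute and a tool call to move; the robot and the scene stay as the last step left them, time stands still between calls to the robot, and variables do not carry over. Pictures are saved under pics/ and viewed, and the job is handed in when it is done.

Besides the shell and the picture viewer there is one more tool, called after "Request:" as name([rows], argument=value, ...), one row to a line, values as JSON. servo_tool: Moves the arm, as the interface text tells. Its arguments: {"type":"object","properties":{"steps":{"type":"array","items":{"type":"array","items":{"type":"number"}}},"hand":{"type":"number"},"grip_force":{"type":"number"}},"required":["steps"]}

```bash
mkdir -p pics; ls
python3 - <<'E'
from rig import telemetry, cams
import cv2,numpy as np
s=telemetry.get_state();print(s)
for n in ("top","side"):
    im,d=cams.get_image(n);cv2.imwrite(f"pics/{n}0.png",im[:,:,::-1]);np.savez(f"{n}0.npz",im=im,d=d)
    print(n,cams.camera_model(n))
print(cams.camera_model("wrist"))
E
```

```text
pics
{'clock': 0.0, 'qpos': array([ 9.80022622e-01,  2.76620115e-01,  1.50616029e+00,  1.17129335e-05,
        1.36069952e+00, -1.21008026e-01]), 'qd': array([ 0.00025882, -0.00146044,  0.00146033, -0.00234039, -0.00135874,
       -0.00050747]), 'effort': array([-1.65898873e-03, -4.16788495e+01, -2.45802891e+01, -3.00553902e-04,
        1.09001613e-02, -2.85937512e-05]), 'position': array([0.25999193, 0.51225878, 0.23041457]), 'ee_rot': array([-3.34154724e-04,  2.32730133e-01,  9.72540896e-01, -8.82509562e-04]), 'contact_force': array([-0.12803385, -0.27677374,  0.21409765]), 'moment': array([ 0.01736606, -0.05165307,  0.00509357]), 'width': 0.08549504443343514}
top {'camera_matrix': array([[347.03497063,   0.        , 247.42716949],
       [  0.        , 347.03497063, 193.36297792],
       [  0.        ,   0.        ,   1.        ]]), 'D': array([-0.0961167,  0.       ,  0.       ,  0.       ,  0.       ]), 'origin': array([ 0.32699266, -0.12760048,  1.03790738]), 'rotation': array([ 0.73868052,  0.07968944, -0.07346091, -0.66528504])}
side {'camera_matrix': array([[346.88051091,   
[... 254 characters left out ...]
0.53181286]), 'rotation': array([ 0.88347156,  0.45765202, -0.04683957, -0.08853639])}
{'camera_matrix': array([[268.86663581,   0.        , 255.49373574],
       [  0.        , 268.86663581, 190.67367259],
       [  0.        ,   0.        ,   1.        ]]), 'D': array([-0.00407988,  0.        ,  0.        ,  0.        ,  0.        ]), 'tool_from_camera': array([[-1.48016449e-03,  9.58386756e-01,  2.85469150e-01,
         7.29901313e-02],
       [ 9.99998853e-01,  1.51058874e-03,  1.13618408e-04,
        -7.27777821e-05],
       [-3.22336106e-04,  2.85468991e-01, -9.58387892e-01,
        -1.42601804e-01],
       [ 0.00000000e+00,  0.00000000e+00,  0.00000000e+00,
         1.00000000e+00]])}
```

View pics/top0.png

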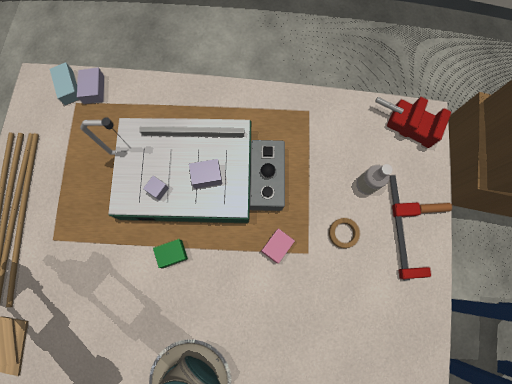

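View pics/side0.png

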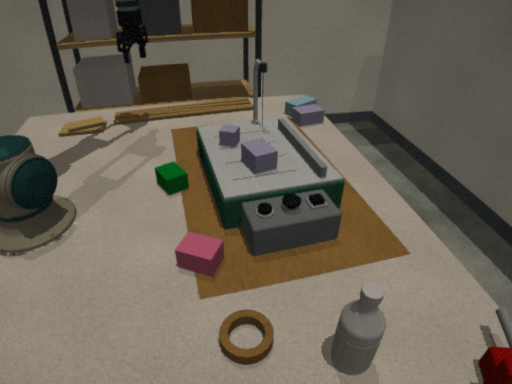

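The top view shows the brick at about (205,173), the cube at (155,187) and the fence at (192,131). The buttons are square at (268,152), mushroom at (268,170) and round start at (267,192). Next I'll measure them.

```bash
cat > h.py <<'E'
import numpy as np,cv2
from scipy.spatial.transform import Rotation as R
from rig import telemetry,cams,spotter
def q(w): return R.from_quat([w[1],w[2],w[3],w[0]])
def pose(n,s=None):
    m=cams.camera_model(n)
    if n=="wrist":
        T=np.eye(4);T[:3,:3]=q(s["ee_rot"]).as_matrix();T[:3,3]=s["position"];T=T@m["tool_from_camera"]
    else:
        T=np.eye(4);T[:3,:3]=q(m["rotation"]).as_matrix();T[:3,3]=m["origin"]
    return m,T
def rays(n,px,s=None):
    m,T=pose(n,s)
    u=cv2.undistortPoints(np.asarray(px,float).reshape(-1,1,2),m["camera_matrix"],m["D"]).reshape(-1,2)
    return np.c_[u[:,0],-u[:,1],-np.ones(len(u))],T
def at_z(n,px,z,s=None):
    c,T=rays(n,px,s);d=c@T[:3,:3].T
    t=(z-T[2,3])/d[:,2];return T[:3,3]+d*t[:,None]
def cloud(n,d,s=None):
    v,u=np.mgrid[:384,:512]
    c,T=rays(n,np.c_[u.ravel(),v.ravel()],s)
    P=(c*d.ravel()[:,None])@T[:3,:3].T+T[:3,3]
    P[d.ravel()==0]=np.nan
    return P.reshape(384,512,3)
def rect(P):
    (c,(w,h),a)=cv2.minAreaRect((P[:,:2]*1000).astype(np.float32));return np.round(c,1),round(w,1),round(h,1),round(a,2)
E
python3 - <<'E'
from h import *
im,d=cams.get_image("top");P=cloud("top",d)
for n in ["brick","offcut","start_button_top","square_button_top","stop_button_top","glue","tape","cutter"]:
    for r in spotter.outline_of(n,"top")[:4]:
        m=r["region"];q_=P[m];q_=q_[~np.isnan(q_[:,0])]
        zt=np.percentile(q_[:,2],90);t=q_[q_[:,2]>zt-.008]
        print(n,round(r["conf"],2),r["rect"],"ztop",round(zt,4),"c",np.round(np.median(t,0),4),rect(t))
# table plane outline
z=P[:,:,2];roi=np.zeros_like(z,bool);roi[110:225,100:255]=1
for lo,hi,nm in((.083,.098,"table"),(.113,.128,"fence")):
    k=((z>lo)&(z<hi)&roi).astype(np.uint8)
    nn,l,st,_=cv2.connectedComponentsWithStats(k)
    for i in range(1,nn):
        if st[i,4]>100: print(nm,st[i],rect(P[l==i]),np.median(P[l==i],0))
E
```

```text
brick 0.79 [189.4, 158.5, 31.2, 33.9] ztop 0.1418 c [0.5717 0.0124 0.1399] (array([573.1,  12.6]), 61.1, 80.5, 16.06)
brick 0.67 [150.3, 242.5, 39.9, 20.3] ztop 0.0524 c [0.3492 0.0969 0.0502] (array([349.8,  96.7]), 60.6, 78.7, 25.58)
brick 0.56 [260.7, 233.4, 33.6, 29.5] ztop 0.0518 c [ 0.4021 -0.2092  0.0498] (array([ 403. , -209.4]), 60.3, 80.6, 59.01)
brick 0.49 [356.7, 164.2, 35.5, 30.8] ztop 0.1678 c [ 0.6216 -0.4679  0.1693] (array([ 622.6, -468.5]), 27.2, 27.5, 68.07)
offcut 0.73 [143.1, 174.5, 26.8, 24.1] ztop 0.1366 c [0.5184 0.1429 0.135 ] (array([519. , 142.8]), 45.3, 44.7, 62.41)
offcut 0.23 [78.0, 118.5, 208.5, 104.9] ztop 0.0933 c [0.6027 0.0986 0.0901] (array([598.4,  70.3]), 296.7, 497.5, 5.28)
start_button_top 0.61 [258.8, 162.6, 15.6, 15.7] ztop 0.1036 c [ 0.606  -0.1577  0.1006] (array([ 608. , -157.5]), 39.2, 36.8, 5.18)
start_button_top 0.46 [265.2, 188.1, 8.2, 6.6] ztop 0.0924 c [ 0.5468 -0.163   0.0906] (array([ 546.5, -163.5]), 26.3, 25.6, 4.85)
stop_button_top 0.74 [261.7, 160.9, 13.5, 17.8] ztop 0.1037 c [ 0.606  -0.1577  0.1006] (array([ 608. , -157.5]), 39.2, 36.8, 5.18)
glue 0.65 [357.4, 167.4, 37.4, 30.7] ztop 0.1675 c [ 0.6216 -0.4672  0.1694] (array([ 622.6, -468.5]), 27.2, 27.5, 68.07)
tape 0.7 [327.1, 217.9, 32.7, 28.3] ztop 0.0268 c [ 0.4616 -0.4038  0.0245] (array([ 462.1, -403.5]), 86.5, 88.1, 49.26)
tape 0.55 [263.1, 187.4, 10.2, 10.5] ztop 0.0924 c [ 0.5467 -0.163   0.0906] (array([ 546.5, -163.5]), 26.3, 25.6, 4.85)
cutter 0.65 [81.5, 118.6, 201.8, 105.9] ztop 0.0933 c [0.6017 0.098  0.0901] (array([598.4,  70.3]), 296.7, 497.5, 5.28)
table [  108   118   143   102 11358] (array([595.8,  90.2]), 298.3, 395.7, 4.74) [0.58398197 0.09522423 0.08989041]
fence [139 126 105   8 619] (array([697.8,  71.9]), 21.3, 299.5, 5.18) [0.69694975 0.06864471 0.11951332]
```

```bash
cat >> h.py <<'E'
YAW=np.radians(5.1);C=np.array([.5958,.0902])
def c2w(x,y,z):
    c,s=np.cos(YAW),np.sin(YAW);return np.array([C[0]+(c*x-s*y)/1000,C[1]+(s*x+c*y)/1000,z/1000])
def row(p,yaw_y=None):
    s=telemetry.get_state();r=q(s["ee_rot"]);
    if yaw_y is None: t=r
    else:
        y=np.array([np.cos(yaw_y),np.sin(yaw_y),0]);z=np.array([0,0,-1.]);t=R.from_matrix(np.c_[np.cross(y,z),y,z])
    return np.round(np.r_[r.inv().apply(p-s["position"])*1000,np.degrees((r.inv()*t).as_rotvec())],2)
E
python3 - <<'E'
from h import *
c,s=np.cos(YAW),np.sin(YAW)
for n,p in dict(brick=(.5731,.0126),off=(.519,.1428),start=(.5465,-.1635),stop=(.608,-.1575),fence=(.6978,.0719)).items():
    d=(np.array(p)-C)*1000;print(n,c*d[0]+s*d[1],-s*d[0]+c*d[1])
print(row(c2w(-100,-75,200),YAW+np.pi/2))
z=np.load("top0.npz")["d"];P=cloud("top",z);m=P[184:201,258:277,2]*1000
print(np.round(m).astype(int))
E
```

```text
brick -29.508329621660273 -75.2748861370075
off -71.82011380837226 59.218842039949195
start -71.65730763976717 -248.31312945919672
stop -9.867416335806189 -247.80388232401822
fence 99.9694230392426 -27.29476977739411
[-445.41 -341.44   31.29    0.     -0.    -32.02]
[[75 76 76 77 75 77 75 75 74 73 74 76 74 75 73 75 73 77 74]
 [76 75 74 75 74 74 78 75 73 79 73 72 75 74 78 79 74 75 75]
 [75 72 76 76 76 73 77 79 77 88 88 80 78 77 76 75 74 74 73]
 [75 75 75 78 73 78 79 92 93 89 90 90 93 79 74 75 75 74 74]
 [73 77 72 75 80 77 92 93 94 91 91 92 89 92 75 73 78 74 77]
 [73 74 76 81 78 92 91 91 91 91 91 91 91 89 88 81 74 74 74]
 [75 72 75 82 79 89 91 90 91 89 94 91 88 91 89 79 74 79 75]
 [75 74 76 80 79 92 90 90 91 94 91 91 92 92 92 76 80 75 77]
 [75 76 73 79 78 92 91 91 91 87 93 88 93 90 91 81 78 75 71]
 [79 76 73 79 77 89 92 91 86 93 91 91 89 93 89 75 79 74 76]
 [71 75 75 79 80 88 90 91 91 91 90 91 90 90 80 79 78 76 75]
 [75 76 76 77 78 79 87 92 92 90 90 90 88 85 81 80 74 74 76]
 [79 71 78 73 80 81 78 84 88 91 89 87 80 81 74 77 78 74 74]
 [74 74 75 71 77 80 78 80 76 81 78 78 77 80 77 75 73 75 77]
 [75 78 73 73 75 78 78 81 77 78 75 79 79 74 74 77 74 74 78]
 [75 73 75 75 75 76 75 76 76 76 74 73 75 75 77 77 77 73 78]
 [76 78 78 73 73 74 74 76 74 75 75 78 78 77 72 76 73 80 73]]
```

Request:
servo_tool([
  [-45, -34, 3, 0, 0, -4],
  [-90, -68, 6, 0, 0, -9],
  [-135, -103, 9, 0, 0, -14],
  [-180, -137, 12, 0, 0, -19],
  [-225, -172, 16, 0, 0, -24],
  [-268, -205, 19, 0, 0, -29],
  [-310, -238, 22, 0, 0, -32],
  [-350, -268, 25, 0, 0, -32],
], hand=75)

```text
clock: 1.35
position: [0.4336, 0.1508, 0.209]
ee_rot: [0.001, -0.045, 0.999, 0.0]
contact_force: [1.5, 0.4, -0.7]
width: 0.0602
```

Run:
```python
from h import *
print(telemetry.get_state()["position"],telemetry.get_state()["width"],row(c2w(-105,-75,190),YAW+np.pi/2))
```

```text
[0.43364107 0.15082269 0.20902274] 0.06023321516358159 [-5.1010e+01 -1.4984e+02  1.9040e+01  2.0000e-02  7.0000e-02  4.0000e-02]
```

Request:
servo_tool([
  [-15, -45, 6, 0, 0, 0],
  [-30, -90, 12, 0, 0, 0],
  [-42, -130, 17, 0, 0, 0],
  [-48, -148, 19, 0, 0, 0],
  [-48, -148, 19, 0, 0, 0],
  [-48, -148, 19, 0, 0, 0],
])

```text
clock: 1.95
position: [0.4937, 0.0096, 0.1896]
ee_rot: [-0.0, -0.044, 0.999, 0.0]
contact_force: [0.6, -0.2, -0.9]
width: 0.06
```

Run:
```python
from h import *
s=telemetry.get_state()
im,d=cams.get_image("wrist");cv2.imwrite("pics/w1.png",im[:,:,::-1]);P=cloud("wrist",d,s)
for n in ["brick","offcut"]:
    for r in spotter.outline_of(n,"wrist")[:3]:
        q_=P[r["region"]];q_=q_[~np.isnan(q_[:,0])]
        zt=np.percentile(q_[:,2],90);t=q_[abs(q_[:,2]-zt)<.006]
        print(n,round(r["conf"],2),r["rect"],zt,rect(t))
z=P[:,:,2];k=(z>.112)&(z<.128)&(P[:,:,0]>.66)
print("fence",k.sum(),rect(P[k]) if k.any() else 0)
print(s["position"],row(c2w(-105,-75,105),YAW+np.pi/2))
```

```text
brick 0.91 [304.0, 0.0, 106.2, 90.1] 0.050901474572152744 (array([350.3,  97.9]), 59.4, 80.3, 25.61)
brick 0.57 [0.0, 19.2, 111.5, 108.0] 0.05073117255166919 (array([ 404.6, -207.4]), 60.9, 80.8, 59.14)
offcut 0.76 [362.0, 199.8, 91.5, 79.1] 0.1355852789851583 (array([519.8, 144.7]), 46.5, 44.9, 62.44)
fence 211 (array([681.8, 179.9]), 3.4, 33.8, 4.41)
[0.49373233 0.00962197 0.18964065] [-3.940e+00 -4.930e+00  8.494e+01  3.000e-02  1.000e-02  7.000e-02]
```

View pics/w1.png

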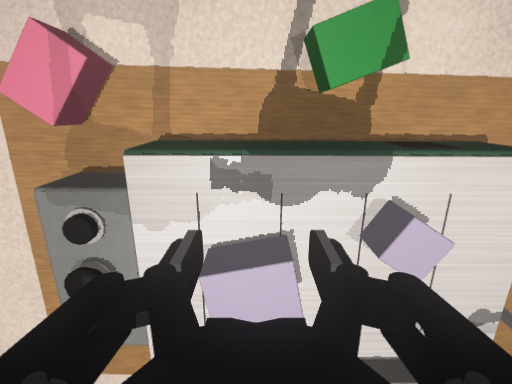

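Request:
servo_tool([
  [-1, -2, 20, 0, 0, 0],
  [-2, -4, 45, 0, 0, 0],
  [-2, -5, 70, 0, 0, 0],
  [-2, -5, 82, 0, 0, 0],
  [-2, -5, 85, 0, 0, 0],
  [-2, -5, 85, 0, 0, 0],
])

```text
clock: 2.7
position: [0.4966, 0.0053, 0.105]
ee_rot: [0.0, -0.045, 0.999, 0.0]
contact_force: [0.8, 0.9, 0.2]
width: 0.0597
```

Run:
```python
from h import *
s=telemetry.get_state()
im,d=cams.get_image("top");cv2.imwrite("pics/t1.png",im[100:250,90:310,::-1].repeat(3,0).repeat(3,1))
print(s["position"],s["contact_force"],row(c2w(19,-75,105),YAW+np.pi/2))
```

```text
[0.49656907 0.00526199 0.10501839] [0.75506574 0.86264927 0.2163367 ] [-1.2486e+02  9.8000e-01  7.5000e-01 -1.0000e-02  9.0000e-02  2.0000e-02]
```

View pics/t1.png

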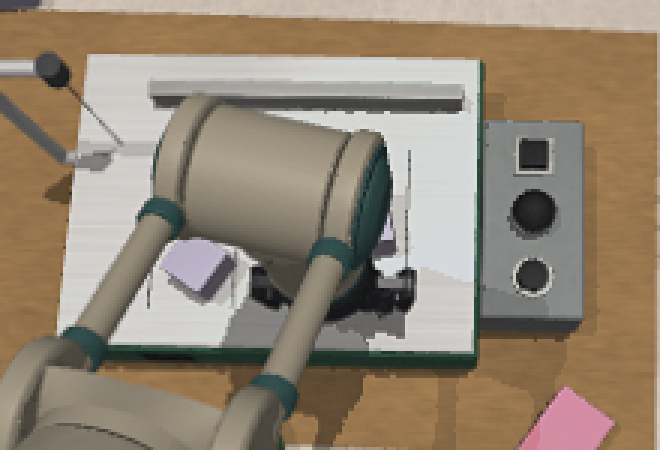

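Run:
```python
from h import *
im,d=cams.get_image("top");P=cloud("top",d)
for u,v in [(107,110),(110,119),(103,87),(116,173),(130,185),(145,150),(180,155),(142,172),(115,220)]: print(u,v,np.round(P[v,u],3))
print(c2w(50,225,0),c2w(50,150,0))
im,d=cams.get_image("side");cv2.imwrite("pics/s1.png",im[:,:,::-1])
```

```text
107 110 [ 0.788  0.386 -0.002]
110 119 [0.642 0.236 0.276]
103 87 [0.868 0.415 0.005]
116 173 [0.555 0.273 0.091]
130 185 [0.434 0.065 0.523]
145 150 [0.497 0.055 0.512]
180 155 [ 0.494 -0.003  0.51 ]
142 172 [0.461 0.055 0.506]
115 220 [0.374 0.062 0.565]
[0.62560084 0.31875395 0.        ] [0.63226791 0.24405087 0.        ]
```

View pics/s1.png

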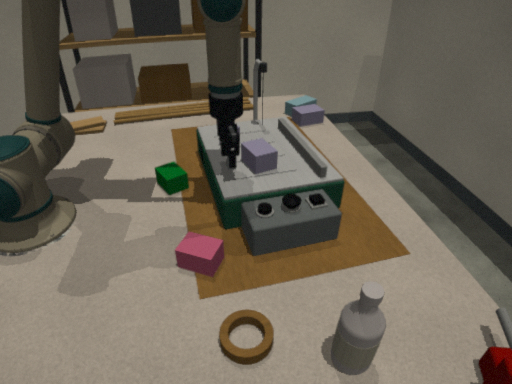

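Request:
servo_tool([
  [-8, 1, 0, 0, 0, 0],
  [-16, 1, 0, 0, 0, 0],
  [-23, 1, 0, 0, 0, 0],
  [-30, 1, 0, 0, 0, 0],
  [-37, 1, 0, 0, 0, 0],
  [-44, 1, 0, 0, 0, 0],
  [-51, 1, 0, 0, 0, 0],
  [-58, 1, 0, 0, 0, 0],
])

```text
clock: 3.65
position: [0.5547, 0.0109, 0.1046]
ee_rot: [-0.0, -0.044, 0.999, 0.0]
contact_force: [-1.0, 0.6, 0.2]
width: 0.0601
```

Request:
servo_tool([
  [-6, 0, 0, 0, 0, 0],
  [-12, 0, 0, 0, 0, 0],
  [-18, 0, 0, 0, 0, 0],
  [-24, 0, 0, 0, 0, 0],
  [-30, 0, 0, 0, 0, 0],
  [-36, 0, 0, 0, 0, 0],
  [-42, 0, 0, 0, 0, 0],
  [-45, 0, 0, 0, 0, 0],
])

```text
clock: 4.45
position: [0.5997, 0.0149, 0.1047]
ee_rot: [0.0, -0.044, 0.999, 0.0]
contact_force: [-0.7, -0.1, -0.9]
width: 0.0604
```

Run:
```python
from h import *
s=telemetry.get_state()
for n in ("wrist","side"):
    im,d=cams.get_image(n);cv2.imwrite(f"pics/{n}2.png",im[:,:,::-1])
    P=cloud(n,d,s)
    for r in spotter.outline_of("brick",n)[:3]:
        q_=P[r["region"]];q_=q_[~np.isnan(q_[:,0])]
        t=q_[abs(q_[:,2]-.14)<.006]
        if len(t)>20: print(n,round(r["conf"],2),r["rect"],rect(t))
print(s["position"],s["contact_force"],row(c2w(19,-75,105),YAW+np.pi/2))
```

```text
wrist 0.58 [193.1, 249.4, 127.7, 75.2] (array([618.2,  16.6]), 18.7, 61.6, 5.93)
side 0.92 [272.7, 136.3, 32.2, 34.3] (array([642.5,  11.1]), 59.8, 78.9, 4.84)
[0.59970511 0.0148716  0.10474343] [-0.65082189 -0.0983458  -0.90711466] [-2.27e+01  3.20e-01 -3.30e-01  1.00e-02 -2.00e-02 -1.00e-02]
```

View pics/side2.png

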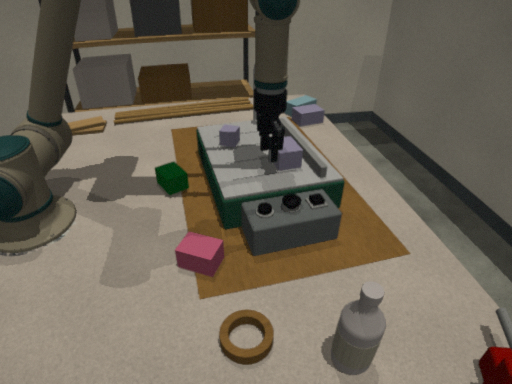

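View pics/wrist2.png

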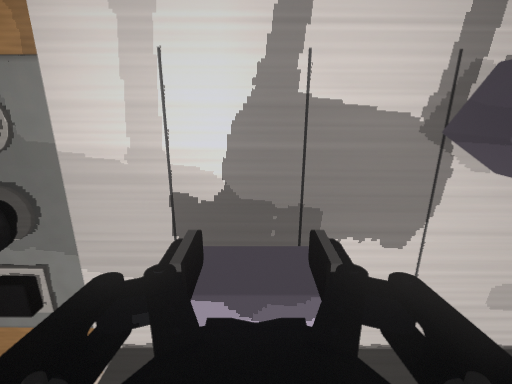

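The brick is now square, at 4.84° against the cutter's 5.1°. It has about 20 mm to go, so I'll approach gently.

Request:
servo_tool([
  [-3, 0, 0, 0, 0, 0],
  [-6, 0, 0, 0, 0, 0],
  [-9, 0, 0, 0, 0, 0],
  [-12, 0, 0, 0, 0, 0],
  [-15, 0, 0, 0, 0, 0],
  [-17, 0, 0, 0, 0, 0],
  [-18, 0, 0, 0, 0, 0],
  [-18, 0, 0, 0, 0, 0],
])

```text
clock: 5.45
position: [0.6171, 0.0164, 0.1047]
ee_rot: [0.0, -0.044, 0.999, 0.0]
contact_force: [0.1, -0.3, 0.8]
width: 0.0604
```

Request:
servo_tool([
  [-0.5, 0, 0, 0, 0, 0],
  [-1, 0, 0, 0, 0, 0],
  [-1.5, 0, 0, 0, 0, 0],
  [-2, 0, 0, 0, 0, 0],
  [-2, 0, 0, 0, 0, 0],
])

```text
clock: 5.95
position: [0.619, 0.0166, 0.1048]
ee_rot: [0.0, -0.044, 0.999, 0.0]
contact_force: [0.5, 0.3, 0.7]
width: 0.0607
```

Request:
servo_tool([
  [-0.5, 0, 0, 0, 0, 0],
  [-1, 0, 0, 0, 0, 0],
  [-1, 0, 0, 0, 0, 0],
])

```text
clock: 6.25
position: [0.62, 0.0167, 0.1048]
ee_rot: [0.0, -0.044, 0.999, 0.0]
contact_force: [-0.1, -0.1, 0.2]
width: 0.0603
```

Request:
servo_tool([
  [-0.5, 0, 0, 0, 0, 0],
  [-1, 0, 0, 0, 0, 0],
  [-1, 0, 0, 0, 0, 0],
])

```text
clock: 6.55
position: [0.621, 0.0168, 0.1048]
ee_rot: [0.0, -0.044, 0.999, 0.0]
contact_force: [1.3, -0.4, -1.1]
width: 0.0606
```

Request:
servo_tool([
  [-0.5, 0, 0, 0, 0, 0],
  [-0.7, 0, 0, 0, 0, 0],
  [-0.7, 0, 0, 0, 0, 0],
])

```text
clock: 6.85
position: [0.6216, 0.0169, 0.1047]
ee_rot: [0.0, -0.044, 0.999, 0.0]
contact_force: [-0.7, -0.1, 0.1]
width: 0.0599
```

Run:
```python
from h import *
s=telemetry.get_state()
im,d=cams.get_image("side");cv2.imwrite("pics/s3.png",im[110:200,220:350,::-1].repeat(5,0).repeat(5,1))
P=cloud("side",d)
for r in spotter.outline_of("brick","side")[:2]:
        q_=P[r["region"]];q_=q_[~np.isnan(q_[:,0])]
        t=q_[abs(q_[:,2]-.14)<.006]
        if len(t)>20: print(round(r["conf"],2),r["rect"],rect(t))
z=P[:,:,2];k=(abs(z-.12)<.004)&(P[:,:,0]>.66)&(P[:,:,0]<.74)&(P[:,:,1]>-.1)&(P[:,:,1]<.25)
print("fence",rect(P[k]))
print(s["position"],s["contact_force"],row(c2w(19,-75,105),YAW+np.pi/2))
```

```text
0.77 [279.9, 134.3, 31.9, 37.0] (array([679.3,   2.8]), 91.6, 52.2, 62.31)
fence (array([682.4,  41.2]), 55.6, 246.4, 5.15)
[0.62160097 0.01686064 0.10473429] [-0.6887637  -0.11100397  0.08741849] [ 0.17  0.36 -0.27  0.    0.01 -0.02]
```

View pics/s3.png

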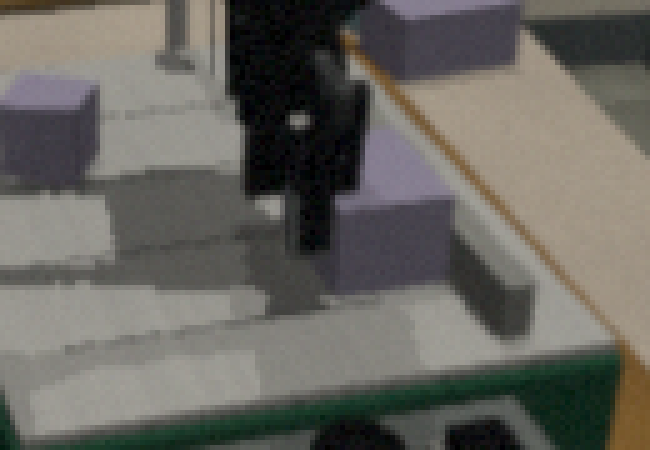

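Request:
servo_tool([
  [-0.5, 0, 0, 0, 0, 0],
  [-1, 0, 0, 0, 0, 0],
  [-1, 0, 0, 0, 0, 0],
])

```text
clock: 7.25
position: [0.6227, 0.0169, 0.1047]
ee_rot: [0.0, -0.044, 0.999, 0.0]
contact_force: [-0.1, -0.0, 0.0]
width: 0.0599
```

Request:
servo_tool([
  [-0.5, 0, 0, 0, 0, 0],
  [-1, 0, 0, 0, 0, 0],
  [-1, 0, 0, 0, 0, 0],
])

```text
clock: 7.55
position: [0.6236, 0.017, 0.1048]
ee_rot: [0.0, -0.044, 0.999, 0.0]
contact_force: [-0.8, -0.3, 0.5]
width: 0.0598
```

Request:
servo_tool([
  [-0.5, 0, 0, 0, 0, 0],
  [-1, 0, 0, 0, 0, 0],
  [-1, 0, 0, 0, 0, 0],
])

```text
clock: 7.85
position: [0.6236, 0.0171, 0.1047]
ee_rot: [-0.001, -0.044, 0.999, 0.0]
contact_force: [-3.2, -0.1, 2.2]
width: 0.0603
```

Request:
servo_tool([
  [-0.5, 0, 0, 0, 0, 0],
  [-0.8, 0, 0, 0, 0, 0],
  [-0.8, 0, 0, 0, 0, 0],
])

```text
clock: 8.15
position: [0.6236, 0.0171, 0.1047]
ee_rot: [-0.002, -0.044, 0.999, 0.0]
contact_force: [-6.2, 0.1, 4.0]
width: 0.0602
```

The force rose and the position stopped changing, so the brick is against the fence. Backing off.

Request:
servo_tool([
  [1, 0, 0, 0, 0, 0],
  [3, 0, 0, 0, 0, 0],
  [8, 0, 0, 0, 0, 0],
  [18, 0, 0, 0, 0, 0],
  [33, 0, 0, 0, 0, 0],
  [48, 0, 0, 0, 0, 0],
  [50, 0, -20, 0, 0, 0],
  [50, 0, -50, 0, 0, 0],
], hand=75)

```text
clock: 8.95
position: [0.5728, 0.0128, 0.1534]
ee_rot: [-0.002, -0.044, 0.999, 0.0]
contact_force: [0.7, 0.3, 0.5]
width: 0.0605
```

Run:
```python
from h import *
s=telemetry.get_state();print(s["position"],s["contact_force"])
b=c2w(-71.7,-248.1,190);print("btn target",b,row(b,YAW+np.pi/2))
im,d=cams.get_image("side");cv2.imwrite("pics/s4.png",im[110:200,220:350,::-1].repeat(5,0).repeat(5,1))
P=cloud("side",d)
for r in spotter.outline_of("brick","side")[:2]:
        q_=P[r["region"]];q_=q_[~np.isnan(q_[:,0])]
        t=q_[abs(q_[:,2]-.14)<.006]
        if len(t)>20: print(round(r["conf"],2),r["rect"],rect(t))
```

```text
[0.57279987 0.01284932 0.15344355] [0.67778549 0.26308874 0.45175261]
btn target [ 0.54643853 -0.16329151  0.19      ] [ 4.2020e+01 -1.7308e+02 -3.6530e+01  6.0000e-02 -2.8000e-01 -2.0000e-02]
```

View pics/s4.png

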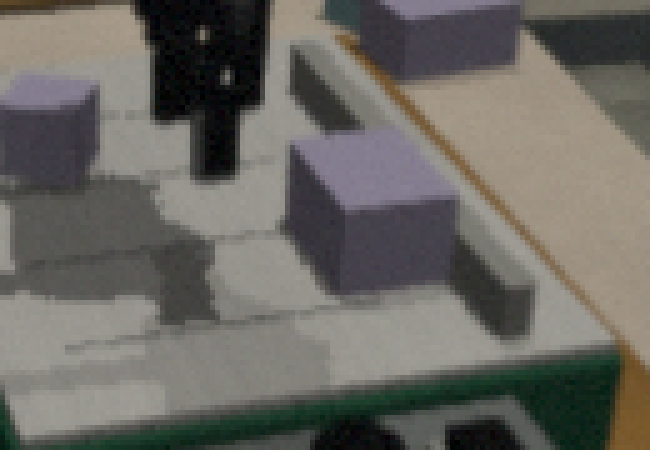

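Request:
servo_tool([
  [10, -30, -36, 0, 0, 0],
  [20, -70, -36, 0, 0, 0],
  [32, -115, -36, 0, -0.2, 0],
  [40, -155, -36, 0, -0.3, 0],
  [42, -173, -36, 0, -0.3, 0],
  [42, -173, -36, 0, -0.3, 0],
  [42, -173, -36, 0, -0.3, 0],
], hand=255)

```text
clock: 9.75
position: [0.5488, -0.1625, 0.1902]
ee_rot: [0.002, -0.044, 0.999, 0.001]
contact_force: [0.1, -0.1, 0.3]
width: -0.0001
```

Run:
```python
from h import *
s=telemetry.get_state();print(s["position"],s["contact_force"],s["width"])
im,d=cams.get_image("wrist");cv2.imwrite("pics/w5.png",im[:,:,::-1]);P=cloud("wrist",d,s)
for n in ("start_button_top","stop_button_top","square_button_top"):
  for r in spotter.outline_of(n,"wrist")[:3]:
    q_=P[r["region"]];q_=q_[~np.isnan(q_[:,0])];zt=np.percentile(q_[:,2],80);t=q_[abs(q_[:,2]-zt)<.006]
    print(n,round(r["conf"],2),r["rect"],zt,rect(t))
im,d=cams.get_image("top");cv2.imwrite("pics/t5.png",im[100:250,90:310,::-1].repeat(3,0).repeat(3,1));P=cloud("top",d)
for r in spotter.outline_of("brick","top")[:4]:
    q_=P[r["region"]];q_=q_[~np.isnan(q_[:,0])];t=q_[abs(q_[:,2]-.14)<.006]
    if len(t)>20: print("brick",round(r["conf"],2),r["rect"],rect(t))
im,d=cams.get_image("side");P=cloud("side",d)
for r in spotter.outline_of("brick","side")[:4]:
    q_=P[r["region"]];q_=q_[~np.isnan(q_[:,0])];t=q_[abs(q_[:,2]-.14)<.006]
    if len(t)>20: print("brick side",round(r["conf"],2),r["rect"],rect(t))
```

```text
[ 0.5487966  -0.1624948   0.19021116] [ 0.13040063 -0.08867486  0.33949139] -9.881382456479241e-05
start_button_top 0.7 [242.0, 170.7, 29.9, 34.5] 0.0914288730919922 (array([ 548.5, -161.3]), 28.8, 27.4, 4.88)
square_button_top 0.62 [249.9, 300.5, 10.9, 8.1] 0.09143668112447581 (array([ 675.2, -151.2]), 12.6, 9.7, 4.62)
brick 0.8 [193.2, 127.3, 30.1, 30.4] (array([663.3,  14.6]), 60.2, 77.9, 6.88)
brick side 0.88 [278.3, 133.0, 33.8, 35.2] (array([665.8,  12.9]), 61.4, 81.1, 5.87)
```

View pics/w5.png

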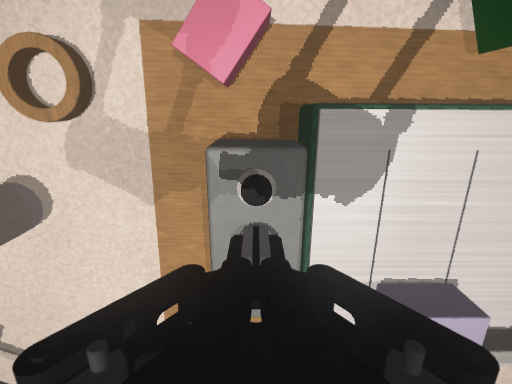

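View pics/t5.png

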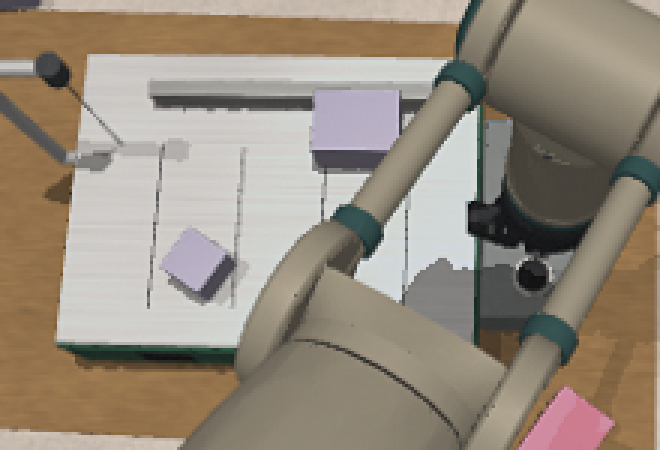

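Run:
```python
from h import *
for n in ("side","top"):
    im,d=cams.get_image(n);P=cloud(n,d);z=P[:,:,2]
    hsv=cv2.cvtColor(im,cv2.COLOR_RGB2HSV).astype(int)
    k=(abs(z-.14)<.008)&(P[:,:,0]>.6)&(P[:,:,0]<.72)&(abs(P[:,:,1]-.01)<.08)&(hsv[:,:,1]>20)&(hsv[:,:,0]>115)&(hsv[:,:,0]<150)
    k=cv2.morphologyEx(k.astype(np.uint8),cv2.MORPH_OPEN,np.ones((2,2)))
    nn,l,st,_=cv2.connectedComponentsWithStats(k);i=1+st[1:,4].argmax()
    vv,uu=np.nonzero(l==i);t=at_z(n,np.c_[uu,vv],.14)
    print(n,len(t),rect(t))
s=telemetry.get_state();print(s["position"],row(np.array([.5477,-.1627,.095]),YAW+np.pi/2))
```

```text
side 391 (array([663.9,   2.9]), 64.2, 90.9, 3.71)
top 589 (array([660.1,  11.5]), 58.6, 78.3, 5.85)
[ 0.5491287  -0.1628597   0.19077405] [1.920e+00 2.800e-01 9.577e+01 0.000e+00 3.100e-01 2.000e-02]
```

The brick's yaw agrees with the fence to within noise. Going down to the start button.

Request:
servo_tool([
  [1, 0, 30, 0, 0.3, 0],
  [2, 0, 60, 0, 0.3, 0],
  [2, 0, 80, 0, 0.3, 0],
  [2, 0, 90, 0, 0.3, 0],
  [2, 0, 93, 0, 0.3, 0],
  [2, 0, 93, 0, 0.3, 0],
])

```text
clock: 10.85
position: [0.5479, -0.1636, 0.098]
ee_rot: [0.0, -0.044, 0.999, -0.0]
contact_force: [0.1, 0.4, 0.7]
width: 0.0002
```

Request:
servo_tool([
  [0, 0, 1, 0, 0, 0],
  [0, 0, 2, 0, 0, 0],
  [0, 0, 3, 0, 0, 0],
  [0, 0, 4, 0, 0, 0],
  [0, 0, 5, 0, 0, 0],
  [0, 0, 6, 0, 0, 0],
  [0, 0, 6, 0, 0, 0],
])

```text
clock: 11.55
position: [0.5474, -0.1634, 0.0915]
ee_rot: [-0.0, -0.044, 0.999, 0.0]
contact_force: [-1.0, 0.3, -0.9]
width: 0.0
```

Request:
servo_tool([
  [0, 0, 1, 0, 0, 0],
  [0, 0, 2, 0, 0, 0],
  [0, 0, 3, 0, 0, 0],
  [0, 0, 4, 0, 0, 0],
  [0, 0, 5, 0, 0, 0],
  [0, 0, 5, 0, 0, 0],
])

```text
clock: 12.15
position: [0.5476, -0.1634, 0.0869]
ee_rot: [0.0, -0.044, 0.999, -0.0]
contact_force: [-1.4, -0.1, 3.0]
width: 0.0002
```

Request:
servo_tool([
  [0, 0, 0.5, 0, 0, 0],
  [0, 0, 1, 0, 0, 0],
  [0, 0, 1, 0, 0, 0],
])

```text
clock: 12.45
position: [0.5476, -0.1635, 0.0858]
ee_rot: [0.0, -0.044, 0.999, -0.0]
contact_force: [-0.4, 0.2, 4.6]
width: 0.0001
```

Request:
servo_tool([
  [0, 0, 0.5, 0, 0, 0],
  [0, 0, 1, 0, 0, 0],
  [0, 0, 1, 0, 0, 0],
])

```text
clock: 12.75
position: [0.5476, -0.1635, 0.085]
ee_rot: [0.0, -0.044, 0.999, -0.0]
contact_force: [-0.2, 0.3, 4.6]
width: -0.0001
```

Request:
servo_tool([
  [0, 0, 0.5, 0, 0, 0],
  [0, 0, 1, 0, 0, 0],
  [0, 0, 1, 0, 0, 0],
])

```text
clock: 13.05
position: [0.5476, -0.1635, 0.085]
ee_rot: [0.0, -0.044, 0.999, -0.0]
contact_force: [-2.7, 0.7, 11.8]
width: -0.0
```

It bottomed out at z = 85.0 mm, and the force rose to 12 N with no further movement. Retracting straight up.

Request:
servo_tool([
  [0, 0, -2, 0, 0, 0],
  [0, 0, -5, 0, 0, 0],
  [0, 0, -9, 0, 0, 0],
  [0, 0, -25, 0, 0, 0],
  [0, 0, -60, 0, 0, 0],
  [0, 0, -100, 0, 0, 0],
  [0, 0, -110, 0, 0, 0],
])

```text
clock: 13.75
position: [0.5498, -0.1643, 0.1977]
ee_rot: [0.003, -0.044, 0.999, -0.002]
contact_force: [0.3, 0.1, 0.8]
width: 0.0004
```

Request:
servo_tool([
  [40, 0, 0, 0, 0, 0],
  [80, 0, -20, 0, 0, 0],
  [120, 0, -40, 0, 0, 0],
  [160, 0, -50, 0, 0, 0],
  [170, 0, -50, 0, 0, 0],
  [170, 0, -50, 0, 0, 0],
  [170, 0, -50, 0, 0, 0],
])

```text
clock: 14.45
position: [0.3789, -0.1785, 0.2431]
ee_rot: [0.0, -0.044, 0.999, 0.0]
contact_force: [0.1, 0.1, -0.2]
width: 0.0002
```

Run:
```python
from h import *
s=telemetry.get_state();print(s["clock"],s["position"],s["contact_force"])
im,d=cams.get_image("top");cv2.imwrite("pics/t6.png",im[100:250,90:310,::-1].repeat(3,0).repeat(3,1));P=cloud("top",d)
for n in ("brick","offcut","tape","glue","start_button_top","stop_button_top"):
  for r in spotter.outline_of(n,"top")[:2]:
    q_=P[r["region"]];q_=q_[~np.isnan(q_[:,0])];zt=np.percentile(q_[:,2],90);t=q_[q_[:,2]>zt-.008]
    print(n,round(r["conf"],2),round(zt,4),rect(t))
z=P[:,:,2];k=(z>.113)&(z<.127)&(P[:,:,0]>.67)&(P[:,:,0]<.73)&(abs(P[:,:,1]-.07)<.17);print("fence",rect(P[k]))
im,d=cams.get_image("side");cv2.imwrite("pics/s6.png",im[90:270,180:380,::-1].repeat(3,0).repeat(3,1));P=cloud("side",d)
for r in spotter.outline_of("brick","side")[:1]:
    q_=P[r["region"]];q_=q_[~np.isnan(q_[:,0])];t=q_[abs(q_[:,2]-.14)<.006];print("side brick",rect(t))
```

```text
14.45 [ 0.37889086 -0.17854365  0.24311579] [ 0.07194411  0.06055258 -0.23054392]
brick 0.76 0.1414 (array([662.7,  14.8]), 61.4, 79.5, 5.43)
brick 0.73 0.0523 (array([349.6,  97. ]), 60.3, 78.9, 26.17)
offcut 0.84 0.1364 (array([519.2, 142.8]), 45.2, 45.0, 62.92)
tape 0.82 0.0269 (array([ 473.2, -414.9]), 85.1, 56.6, 41.36)
glue 0.62 0.1682 (array([ 622.8, -467.3]), 24.7, 27.9, 64.03)
stop_button_top 0.58 0.1029 (array([ 606.5, -158.9]), 35.6, 34.0, 5.48)
stop_button_top 0.31 0.1415 (array([662.7,  14.8]), 61.4, 79.5, 5.43)
fence (array([687.3,  70.7]), 43.6, 298.6, 2.97)
side brick (array([665.8,  13.5]), 60.5, 82.7, 5.01)
```

View pics/t6.png

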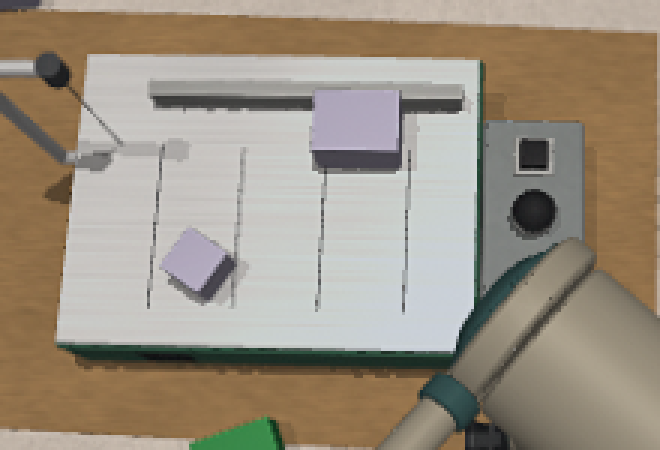

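View pics/s6.png

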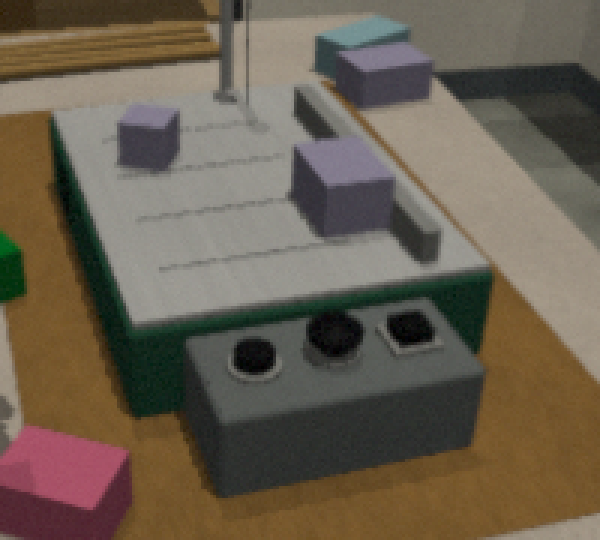

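The brick is flush and square to the fence, the buttons are up, and the cube and bottle are where they started. The tape is half hidden behind the arm, which never went near it. Handing in.

```bash
python3 -c "
from rig import sign_off;print(sign_off())"
```

```text
the job is handed in; nothing more can be done
None
```

I pushed the brick against the fence, pressed the start button fully down and let it come back up, then handed the job in at about 15 s of the 48 s. `sign_off()` gave no verdict, so the result rests on my own checks.

- **Brick:** I pushed it with two fingertips 60 mm apart until it stopped against the fence at about 6 N. Afterwards its yaw measured 5.4° from the top camera and 5.0° from the side camera, against 5.1° for the cutter. Its position matched touching the fence to within the roughly 2 mm camera noise. Some earlier readings disagreed (3.7 to 6.9°), mostly with the brick partly hidden or from a rough fit.
- **Start button:** I pressed it from z = 91 mm until it stopped at 85 mm, with force rising to about 12 N. The last side picture shows all three buttons up; I did not measure the start button's height afterwards.
- **Other things:** The cube and bottle measured about 1 mm or less from their starts. The tape was half hidden by the arm in the last picture, so its new reading (about 16 mm off) is not reliable. The arm never went near it.

The robot was clear of everything at the end.

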